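# Break down the adapter tower onto the matching vacuum flanges

### The job

The leak test is over: take the loose tower of vacuum adapters apart and set each piece, upright as it stands now, on the open flange that matches its own foot, ready for clamping: the hose nozzle on the calibrated leak, the small reducer on the tee piece, the middle reducer on the angle valve and the large reducer on the dust filter. Seat each one flat and centred on its flange, set it down rather than drop it, let none of them fall over, and leave all four standing there free.

Things in the scene. Friction and masses are not known exactly. Their poses are not given: they have to be found in the camera images.
- hose_nozzle: Topmost piece of the tower: steel foot flange 30 mm across (2 to 8 mm above the origin) with an upright ribbed brass stem 12 mm thick, 52 mm high in all. Origin: centre of its underside (black seal ring), z up the stem; round. Grip the stem 25 to 45 mm above the origin. 55 to 115 g. Starts on the small reducer.
- small_reducer: Second piece of the tower: steel conical reducer, 42 mm high, foot flange 40 mm across (2 to 8 mm above origin), top flange 30 mm across with open 17 mm bore. Origin: centre of its underside (black seal ring); z up; round. Grip the top flange's rim, an upright edge 37 to 42 mm above the origin, across 30 mm; the tube below is narrower. 85 to 170 g. 
- middle_reducer: Third piece of the tower: steel conical reducer, 42 mm high, foot flange 55 mm across (2 to 8 mm above origin), top flange 40 mm across with open 26 mm bore. Origin: centre of its underside (black seal ring); z up; round. Grip the top flange's rim, an upright edge 37 to 42 mm above the origin, across 40 mm; the tube below is narrower. 140 to 280 g. 
- large_reducer: Bottom piece of the tower: steel conical reducer, 42 mm high, foot flange 75 mm across (2 to 8 mm above origin), top flange 55 mm across with open 41 mm bore. Origin: centre of its underside (black seal ring); z up; round. Grip the top flange's rim, an upright edge 37 to 42 mm above the origin, across 55 mm; the tube below is narrower. 220 to 450 g. Tower 178 mm high.
- calibrated_leak: Upright blue cylinder 62 mm across with a white band, a small black knob on its side (to 53 mm from the axis) and on top an open steel flange 30 mm across facing up (bore 17 mm). Fixed. Origin: centre of its underside on the bench, z up; the flange's flat face lies 88 mm straight above it.
- tee_piece: Steel pipe tee: its 107 mm run lies along its y axis on the bench, a yellow cap on each end; its branch points up and ends in an open steel flange 40 mm across (bore 26 mm). Fixed. Origin on the bench under the branch, z up; the flange's flat face lies 71 mm straight above it.
- angle_valve: Lying aluminium valve body, 68 mm high, red hand knob at its +x end (to 69 mm from the origin), yellow cap at its -x end (to 59 mm), and an open steel flange 55 mm across facing up (bore 41 mm). Fixed. Origin on the bench straight under that flange, z up; the flange's flat face lies 96 mm straight above it.
- dust_filter: Grey round pot 108 mm across with three steel clips (to 59 mm from the axis) and on top an open steel flange 75 mm across facing up (bore 51 mm). Fixed. Origin: centre of its underside on the bench, z up; the flange's flat face lies 94 mm straight above it. (Other things lying between these pieces are lower than 35 mm.)
Things that resemble listed ones, but are neither listed nor needed, are in the scene too. What is shaped like the large_reducer but orange or pink is not meant.

How it is judged:
At the end, for the whole second after the job is handed in: Each piece stands on the flange named for it in the goal: axes within 8 mm, foot within 4 mm of the flange's face in height, leaning less than 0.08 rad and at rest (under 0.02 m/s) (horizontal distance between hose_nozzle and calibrated_leak below 0.008 m and z of hose_nozzle in the frame of calibrated_leak between 0.084 and 0.092 m and angle between each of hose_nozzle, small_reducer, middle_reducer, large_reducer's own z axis and vertical below 0.08 rad and linear speed of each of hose_nozzle, small_reducer, middle_reducer, large_reducer below 0.02 m/s and horizontal distance between small_reducer and tee_piece below 0.008 m and z of small_reducer in the frame of tee_piece between 0.067 and 0.075 m and horizontal distance between middle_reducer and angle_valve below 0.008 m and z of middle_reducer in the frame of angle_valve between 0.092 and 0.1 m and horizontal distance between large_reducer and dust_filter below 0.008 m and z of large_reducer in the frame of dust_filter between 0.09 and 0.098 m); the robot touches nothing.
It fails at once if a piece of the tower falls over (leans more than 35 degrees) (angle between any of hose_nozzle, small_reducer, middle_reducer, large_reducer's own z axis and vertical above 0.61 rad).
It fails at once if a piece of the tower is dropped (falls through the air, touching nothing, faster than 0.6 m/s: a drop of about 18 mm) ((linear speed of hose_nozzle above 0.6 m/s and contact force between hose_nozzle and anything else below 0.02 N) or (linear speed of small_reducer above 0.6 m/s and contact force between small_reducer and anything else below 0.02 N) or (linear speed of middle_reducer above 0.6 m/s and contact force between middle_reducer and anything else below 0.02 N) or (linear speed of large_reducer above 0.6 m/s and contact force between large_reducer and anything else below 0.02 N)).
It also fails if it takes over 115 s, if anything falls off the work surface, if the arm or the gripper's body presses on something with over 40 N, if the wrist force passes 120 N, or if a joint passes its speed limit or range.

### The arm

A 6-joint arm with a two-finger parallel gripper is mounted at the origin on the work surface. World frame = base frame: x ahead of the robot, y to its left, z up, the work surface at z = 0. Lengths are in m, angles in rad, forces in N, time in s.
With the tool pointing down it reaches from about 0.3 to 0.75 m from the base axis. Payload 8.5 kg.
Tool frame: the origin (TCP) lies on the centre line of the jaws, within the pads' length; the fingertips stand 11 mm ahead of it and the grasp point (between the pads) lies 8 mm behind it; z points along the fingers, y is the direction in which the jaws open and shut (so a half turn about z gives the same grasp; the last joint's range is limited). The gripper opens to 85 mm and grips with 20 to 120 N. Pads are 22 mm wide; open, the fingers measure 114 mm over their backs; the gripper's body (76 mm by 85 mm) begins 54 mm behind the grasp point. The pads swing forward as they close: fully open they stand 13 mm farther back than shut.
Start: joints at [-1.425, 0.381, 1.297, -0, 1.464, -0.215], TCP at [0.194, -0.515, 0.22] pointing down, gripper open.
Joint ranges: [-3.11, 3.11], [-0.89, 2.33], [0.22, 2.48], [-1.42, 4.56], [0.17, 2.85], [-2.88, 2.88]. Speed limits (rad/s): [2.39, 2.39, 3.14, 3.14, 3.14, 3.14].

### API

Orientations are given as a 3x3 rotation matrix whose columns are the frame's x, y, z axes.
In Python, from station import r gives the robot as it stands.
- The arm moves only by the tool jog_arm, never from a script. Its argument "plan" is one flat list of numbers, 7 for each row, row after row: the turn, a rotation vector about the tool's x, y, z each as a share of 0.08 rad, from -1 to 1, then the shift along the tool's x, y, z each as a share of 0.03 m, from -1 to 1, then the closure, from -1 (fully open) to 1 (shut). A call has exactly 10 rows; each row shifts and turns the pose as measured when the row begins, along the tool's axes as they then stand; what a row does not reach is not made up. A row lasts 1/8 s, in which the tool goes at most 62.5 mm and 10.7 degrees, less where a joint would pass 70% of its speed; a pose out of reach is approached as far as the arm can. A call with a number of a shift or a turn outside -1 to 1 is refused whole. A call with a gripper value outside its range is refused whole. The fingers move at their own pace and stop on an object; the grip force is fixed at half the most. Time passes only in rows, so rows that do not move let the fingers close, or fill a call up. It gives the time, the measured TCP pose, the force and the opening at its end, in the units of the state.
- r.read_state(): the state, without advancing time (a new reading comes with each control period).
- r.get_image(name): name is "side" or "top"; returns a dict with "pixels" (384x512x3 uint8, red, green, blue), "K" (3x3 intrinsics, pixels), "extrinsics" (4x4, takes a point from camera to world coordinates). Camera axes: x right, y up, looking along -z (the intrinsics and any distortion apply to the point x, -y, -z); pixel columns grow to the right and rows downward; lengths in m; the calibration is good to about 2 mm. A picture is of the moment at which its call begins. There is no depth.
- r.close_job(): hands the job in, once; it reports no verdict.
Trained networks look in a picture, given as the dict that the camera call returned (one of the last four; its "shot" number tells which), for a name from the list of things; names that differ only in an ending like _2 or _b are one class to them, and where a whole thing is asked for, a point or a joint stands for the part that bears it (a point fixed in the world has none). Each returns a list of dicts, best first, with "conf" (0 to 1); they miss things now and then, are a little off and sometimes report something else, mostly with a low value. They report only what shows in the picture. A call takes as long as a camera call. They do not tell look-alikes from the thing itself.
- r.look_for(thing, picture): "xy" ([column, row] in pixels, amid what is visible of it).
The state is a dict: "time": time; "joints": joint angles; "dq": joint speeds; "effort": joint torques, N m; "position": TCP position; "ee_rot": TCP orientation; "wrist_force": force on the tool from outside, world axes, zero at the start; "wrist_torque": the same for the moment, N m; "opening": finger opening in m.
Only numpy, scipy, OpenCV 4.12 (cv2) and the standard library are available. Lean on these libraries where they do the work, as an engineer would, in place of code of your own. Each camera call takes 0.05 s, during which the arm holds its last target. There are 200 camera calls.

## Working session

There is one attempt and no reset: what is moved stays moved. The work goes in short steps, Python scripts to look and compute and a tool call to move; the robot and the scene stay as the last step left them, time stands still between calls to the robot, and variables do not carry over. Pictures are saved under pics/ and viewed, about 12 in all and at most 16, crops included, and the job is handed in when it is done.

Besides the shell and the picture viewer there is one more tool, called by a JSON object that holds its "api" and its "payload". jog_arm: Moves the arm, as the interface text tells. Shift numbers are shares of 0.03 m and turn numbers shares of 0.08 rad, none past 1 either way. Its arguments: {"type":"object","properties":{"plan":{"type":"array"}},"required":["plan"]}

```bash
mkdir -p pics; ls; python3 - <<'E'
from station import r
import cv2
for n in("side","top"):
    p=r.get_image(n); cv2.imwrite(f"pics/{n}0.png",p["pixels"][:,:,::-1])
    print(n,p["K"].tolist(),p["extrinsics"].round(4).tolist(),[k for k in p])
    for t in "hose_nozzle small_reducer middle_reducer large_reducer calibrated_leak tee_piece angle_valve dust_filter".split():
        print(t,[(d["xy"],d["conf"]) for d in r.look_for(t,p)][:4])
s=r.read_state();print(s["time"],s["position"],s["ee_rot"],s["opening"])
E
```

```text
pics
side [[418.41448175542365, 0.0, 250.49453053490134], [0.0, 418.41448175542365, 196.66119335952845], [0.0, 0.0, 1.0]] [[-0.9742, 0.1536, -0.165, 0.3265], [-0.2255, -0.6568, 0.7196, 0.7067], [0.0022, 0.7382, 0.6745, 0.7705], [0.0, 0.0, 0.0, 1.0]] ['pixels', 'K', 'extrinsics', 'shot']
hose_nozzle [([224.8, 282.7], 0.57)]
small_reducer [([257.5, 230.8], 0.75), ([223.1, 300.7], 0.71), ([284.2, 150.0], 0.2)]
middle_reducer [([225.4, 312.4], 0.73)]
large_reducer [([293.8, 332.1], 0.8), ([227.6, 326.5], 0.69), ([210.6, 266.0], 0.65)]
calibrated_leak [([211.4, 175.9], 0.74), ([222.6, 283.7], 0.52)]
tee_piece [([259.0, 228.6], 0.67), ([159.6, 249.3], 0.51)]
angle_valve [([158.6, 250.2], 0.86)]
dust_filter [([281.7, 145.1], 0.66)]
top [[368.9413322853375, 0.0, 250.868313282606], [0.0, 368.9413322853375, 194.93596620435355], [0.0, 0.0, 1.0]] [[-0.001, 0.9989, -0.0462, 0.4396], [-1.0, -0.0007, 0.0076, -0.0057], [0.0076, 0.0462, 0.9989, 1.0755], [0.0, 0.0, 0.0, 1.0]] ['pixels', 'K', 'extrinsics', 'shot']
hose_nozzle [([143.6, 198.7], 0.45)]
small_reducer []
middle_reducer [([155.6, 200.3], 0.58)]
large_reducer [([160.4, 246.6], 0.96), ([196.3, 179.7], 0.9), ([156.8, 201.5], 0.6)]
calibrated_leak [([294.6, 143.8], 0.97)]
tee_piece [([234.6, 207.1], 0.73)]
angle_valve [([190.7, 134.7], 0.57)]
dust_filter [([357.9, 205.7], 0.85), ([156.5, 201.0], 0.64)]
0.9 [ 0.19416893 -0.5145585   0.22003769] [[ 9.35606725e-01  3.53043984e-01  2.25278654e-05]
 [ 3.53043985e-01 -9.35606726e-01 -1.31001668e-05]
 [ 1.64522872e-05  2.02099315e-05 -1.00000000e+00]] 0.08526716960078544
```

```bash
python3 - <<'E'
import cv2,numpy as np
a=cv2.imread("pics/side0.png")[90:390,100:420]; b=cv2.imread("pics/top0.png")[90:290,110:410]
cv2.imwrite("pics/s0c.png",cv2.resize(a,None,fx=2,fy=2,interpolation=2));cv2.imwrite("pics/t0c.png",cv2.resize(b,None,fx=2.6,fy=2.6,interpolation=2))
E
```

```text
(no output)
```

View pics/s0c.png

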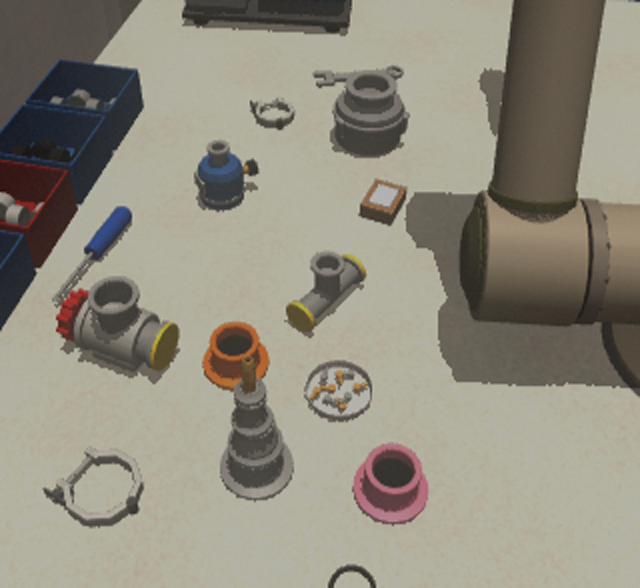

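View pics/t0c.png

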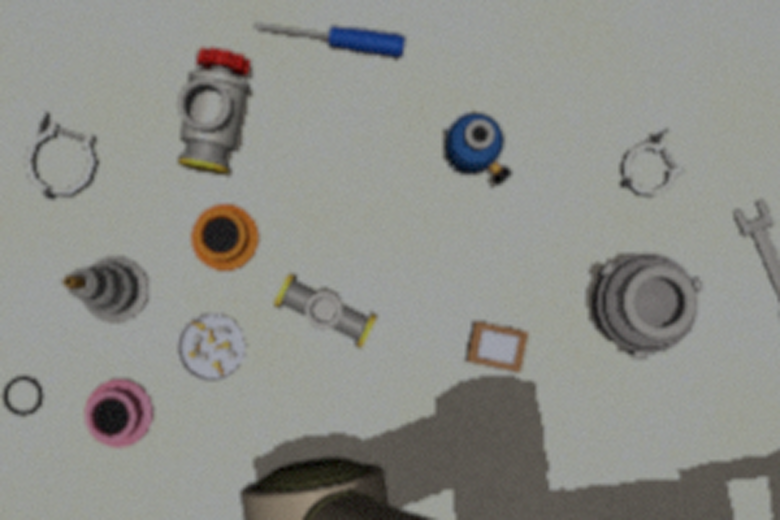

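The side view shows the steel tower with the brass stem at about (225,270)–(228,323). The orange (217,266) and pink (295,332) look-alikes stand beside it. The targets are the leak (209,164), tee (264,220), valve (157,238) and filter (285,133). I'll fit the rim circles in both views.

```bash
cat > h.py <<'E'
import numpy as np, cv2
from scipy.optimize import minimize, least_squares
from scipy.ndimage import map_coordinates
def proj(p,P):
    T=np.linalg.inv(p["extrinsics"]); c=np.atleast_2d(P)@T[:3,:3].T+T[:3,3]
    return np.c_[c[:,0]/-c[:,2]*p["K"][0,0]+p["K"][0,2], -c[:,1]/-c[:,2]*p["K"][1,1]+p["K"][1,2]]
def ray(p,uv,z):
    K,E=p["K"],p["extrinsics"]; d=E[:3,:3]@[(uv[0]-K[0,2])/K[0,0],-(uv[1]-K[1,2])/K[1,1],-1]
    return (E[:3,3]+d*(z-E[2,3])/d[2])[:2]
t=np.linspace(0,2*np.pi,180,endpoint=False); C=np.c_[np.cos(t),np.sin(t)]
def gray(p): return cv2.GaussianBlur(p["pixels"].astype(np.float32).mean(2),(0,0),.8)
def score(p,g,xy,z,rads):
    # radial image contrast across each circle
    s=0
    for R in rads:
        v=[map_coordinates(g,proj(p,np.c_[xy+C*(R+d),np.full(180,z)])[:,::-1].T,order=1) for d in(-.0015,.0015)]
        s+=np.abs(v[1]-v[0]).mean()
    return s
def fit(p,xy,z,rads,w=.012):
    g=gray(p); G=np.arange(-w,w+1e-6,.001)
    b=max(((score(p,g,xy+np.array([a,c]),z,rads),a,c) for a in G for c in G))
    return xy+np.array(b[1:]),b[0]
E
python3 - <<'E'
from station import r
from h import *
import pickle
s,t_=r.get_image("side"),r.get_image("top")
pickle.dump((s,t_),open("p0.pkl","wb"))
X={"leak":((209,164),(294.6,140.8),.088,[.015,.0085]),"tee":((264,220),(234.6,208.5),.071,[.02,.013]),
"valve":((157,238),(190,130.4),.096,[.0275,.0205]),"filter":((285.5,133),(363.1,205.8),.094,[.0375,.0255]),
"noztop":((224.5,270),(137.7,198.5),.178,[.006]),"largefoot":((228,323),(156,201),.008,[.0375]),
"orange":((217,261),(195,181),.042,[.0275]),"pink":((295,325),(153,249),.042,[.0275])}
for k,(a,b,z,R) in X.items():
    A,B=ray(s,a,z),ray(t_,b,z)
    fa,sa=fit(s,A,z,R);fb,sb=fit(t_,B,z,R)
    print(k,"hand",A.round(4),B.round(4),"fit",fa.round(4),round(sa,1),fb.round(4),round(sb,1))
E
```

```text
leak hand [ 0.6291 -0.1212] [ 0.6315 -0.1315] fit [ 0.6311 -0.1252] 33.8 [ 0.6305 -0.1305] 51.0
tee hand [0.4487 0.032 ] [0.4491 0.0309] fit [0.4497 0.036 ] 36.2 [0.4531 0.0319] 16.9
valve hand [0.6579 0.1617] [0.6579 0.1495] fit [0.6609 0.1587] 44.3 [0.6569 0.1475] 31.6
filter hand [ 0.4552 -0.3025] [ 0.4558 -0.3124] fit [ 0.4572 -0.3095] 26.4 [ 0.4558 -0.3144] 32.7
noztop hand [0.4728 0.2716] [0.4726 0.2622] fit [0.4608 0.2806] 19.8 [0.4746 0.2652] 22.6
largefoot hand [0.4718 0.2741] [0.4716 0.2602] fit [0.4718 0.2741] 25.5 [0.4716 0.2642] 14.7
orange hand [0.5293 0.1516] [0.5266 0.1431] fit [0.5303 0.1486] 21.7 [0.5366 0.1391] 17.1
pink hand [0.338  0.2682] [0.3371 0.2586] fit [0.336  0.2642] 21.6 [0.3391 0.2536] 21.1
```

```bash
python3 - <<'E'
from h import *
import pickle
s,t_=pickle.load(open("p0.pkl","rb"))
F={"leak":((.6311,-.1252),(.6305,-.1305),.088,[.015,.0085]),"tee":((.4497,.036),(.4531,.0319),.071,[.02,.013]),"valve":((.6609,.1587),(.6569,.1475),.096,[.0275,.0205]),"filter":((.4572,-.3095),(.4558,-.3144),.094,[.0375,.0255]),
"foot":((.4718,.2741),(.4716,.2642),.008,[.0375]),"top":((.4728,.2716),(.4746,.2652),.178,[.006]),"mid":((.4718,.2731),(.4716,.2642),.084,[.02])}
tiles=[]
for i,p in enumerate((s,t_)):
  row=[]
  for k,v in F.items():
    if k in("top","mid"): continue
    c=proj(p,[*v[i],v[2]])[0].astype(int); h=22 if k!="foot" else 32
    S=200/(2*h); im=cv2.resize(p["pixels"][c[1]-h:c[1]+h,c[0]-h:c[0]+h,::-1].copy(),(200,200),interpolation=2)
    for kk in ([k] if k!="foot" else ["foot","mid","top"]):
      for R in F[kk][3]:
        q=(proj(p,np.c_[np.array(F[kk][i])+C*R,np.full(180,F[kk][2])])-(c-h)+.5)*S
        for a in q[::3].astype(int):
          cv2.circle(im,tuple(a.tolist()),0,(0,255,0),-1)
    row.append(im)
  tiles.append(np.hstack(row))
cv2.imwrite("pics/ov.png",cv2.resize(np.vstack(tiles),(800,320)) if 0 else np.vstack([np.hstack([t[:,:600] ]) for t in tiles]))
cv2.imwrite("pics/ov2.png",np.vstack([t[:,600:] for t in tiles]))
a,b=cv2.imread("pics/ov.png"),cv2.imread("pics/ov2.png")
cv2.imwrite("pics/ov3.png",cv2.resize(np.vstack([tiles[0][:,:],tiles[1]]),(800,320),interpolation=cv2.INTER_AREA))
E
```

```text
(no output)
```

View pics/ov3.png

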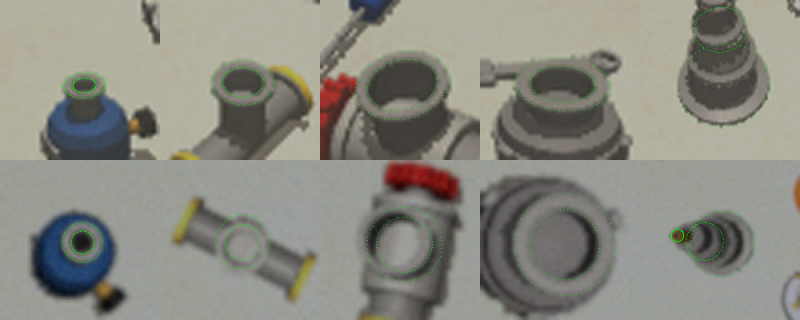

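{"api": "jog_arm", "payload": {"plan": [0, 0, 0.9, 0, 0, -0.3, -1, 0, 0, 0.9, 0, 0, -0.3, -1, 0, 0, 0.9, 0, 0, -0.3, -1, 0, 0, 0.9, 0, 0, -0.3, -1, 0, 0, 0.9, 0, 0, -0.3, -1, 0, 0, 0, 0.4, -1, 0, -1, 0, 0, 0, 0.4, -1, 0, -1, 0, 0, 0, 0.4, -1, 0, -1, 0, 0, 0, 0.4, -1, 0, -1, 0, 0, 0, 0.4, -1, 0, -1]}}

```text
time: 2.25
position: [0.2567, -0.3623, 0.2659]
ee_rot: [[1.0, -0.014, 0.0], [-0.014, -1.0, 0.0], [0.0, -0.0, -1.0]]
wrist_force: [0.1, 0.3, 0.4]
opening: 0.0857
```

{"api": "jog_arm", "payload": {"plan": [0, 0, -0.17, 0.35, -1, 0, -1, 0, 0, 0, 0.35, -1, 0, -1, 0, 0, 0, 0.35, -1, 0, -1, 0, 0, 0, 0.35, -1, 0, -1, 0, 0, 0, 0.35, -1, 0, -1, 0, 0, 0, 0.35, -1, 0, -1, 0, 0, 0, 0.35, -1, 0, -1, 0, 0, 0, 0.35, -1, 0, -1, 0, 0, 0, 0.35, -1, 0, -1, 0, 0, 0, 0.35, -1, 0, -1]}}

```text
time: 3.5
position: [0.3646, -0.0522, 0.2671]
ee_rot: [[1.0, -0.002, 0.004], [-0.002, -1.0, -0.002], [0.004, 0.002, -1.0]]
wrist_force: [0.3, -0.1, 0.6]
opening: 0.0854
```

{"api": "jog_arm", "payload": {"plan": [0, 0, 0, 0.35, -1, 0, -0.2, 0, 0, 0, 0.35, -1, 0, -0.2, 0, 0, 0, 0.35, -1, 0, -0.2, 0, 0, 0, 0.35, -1, 0, -0.2, 0, 0, 0, 0.35, -1, 0, -0.2, 0, 0, 0, 0.35, -1, 0, -0.2, 0, 0, 0, 0.35, -1, 0, -0.2, 0, 0, 0, 0.35, -1, 0, -0.2, 0, 0, 0, 0.35, -1, 0, -0.2, 0, 0, 0, 0.35, -1, 0, -0.2]}}

```text
time: 4.75
position: [0.4725, 0.2587, 0.2679]
ee_rot: [[1.0, -0.001, 0.007], [-0.001, -1.0, -0.003], [0.007, 0.003, -1.0]]
wrist_force: [-0.8, -0.2, 1.4]
opening: 0.0514
```

{"api": "jog_arm", "payload": {"plan": [0, 0, 0, 0, -0.3, 0.6, -0.2, 0, 0, 0, 0, 0, 0.6, -0.2, 0, 0, 0, 0, 0, 0.6, -0.2, 0, 0, 0, 0, 0, 0, -0.2, 0, 0, 0, 0, 0, 0, -0.2, 0, 0, 0, 0, 0, 0, -0.2, 0, 0, 0, 0, 0, 0, -0.2, 0, 0, 0, 0, 0, 0, -0.2, 0, 0, 0, 0, 0, 0, -0.2, 0, 0, 0, 0, 0, 0, -0.2]}}

```text
time: 6.0
position: [0.4741, 0.2702, 0.2146]
ee_rot: [[1.0, 0.002, 0.011], [0.002, -1.0, -0.002], [0.011, 0.002, -1.0]]
wrist_force: [0.1, -1.0, 0.2]
opening: 0.0511
```

```bash
cat >> h.py <<'E'
def mark(im,p,P,off,S,col=(0,255,0)):
    for a in ((proj(p,P)-off+.5)*S).astype(int): cv2.circle(im,tuple(a.tolist()),1,col,-1)
def view(name,ctr,h=45,circ=(),pts=()):
    """both cameras cropped about ctr, circles (xy,z,R) green and points red"""
    from station import r
    out=[];ps=[]
    for n in("side","top"):
        p=r.get_image(n);ps.append(p);c=proj(p,ctr)[0].astype(int)
        c=np.clip(c,h,[511-h,383-h]);S=390/(2*h)
        im=cv2.resize(p["pixels"][c[1]-h:c[1]+h,c[0]-h:c[0]+h,::-1].copy(),(390,390),interpolation=2)
        for xy,z,R in circ: mark(im,p,np.c_[np.array(xy)+C[::4]*R,np.full(45,z)],c-h,S)
        if len(pts): mark(im,p,np.array(pts),c-h,S,(0,0,255))
        out.append(im); print(n,"offset",c-h,"scale",round(S,3))
    cv2.imwrite(f"pics/{name}.png",np.hstack(out)); return ps
E
python3 - <<'E'
from h import *
from station import r
import pickle
s=r.read_state();p=s["position"];R=s["ee_rot"];print(p,s["opening"])
o=s["opening"]/2
tips=[p+R@[a,b,.011] for a in(-.011,.011) for b in(-o,o)]
ps=view("n1",[.472,.268,.19],40,[((.472,.268),.178,.006)],tips)
pickle.dump(ps,open("p1.pkl","wb"))
E
```

```text
[0.47414084 0.27020995 0.21464323] 0.05113414310743029
side offset [185 224] scale 4.875
top offset [ 93 158] scale 4.875
```

View pics/n1.png

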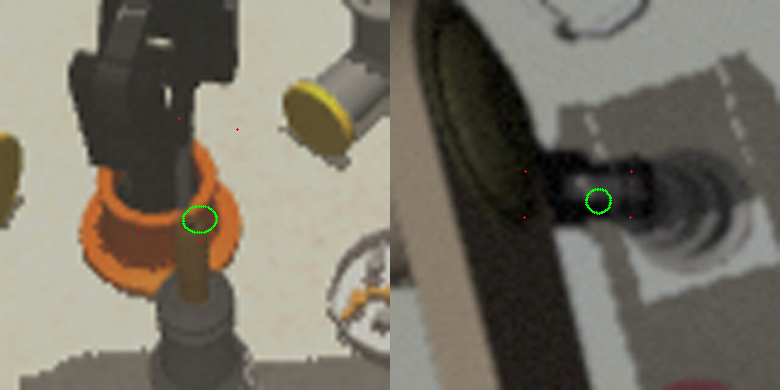

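```bash
python3 - <<'E'
from h import *
import pickle
s,t_=pickle.load(open("p1.pkl","rb"))
a=cv2.resize(s["pixels"][150:350,130:330,::-1],(500,500),interpolation=2)
b=cv2.resize(t_["pixels"][130:250,60:180,::-1],(300,300),interpolation=2)
cv2.imwrite("pics/n1b.png",np.hstack([a,np.vstack([b,np.zeros((200,300,3),np.uint8)])]))
E
```

```text
(no output)
```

View pics/n1b.png

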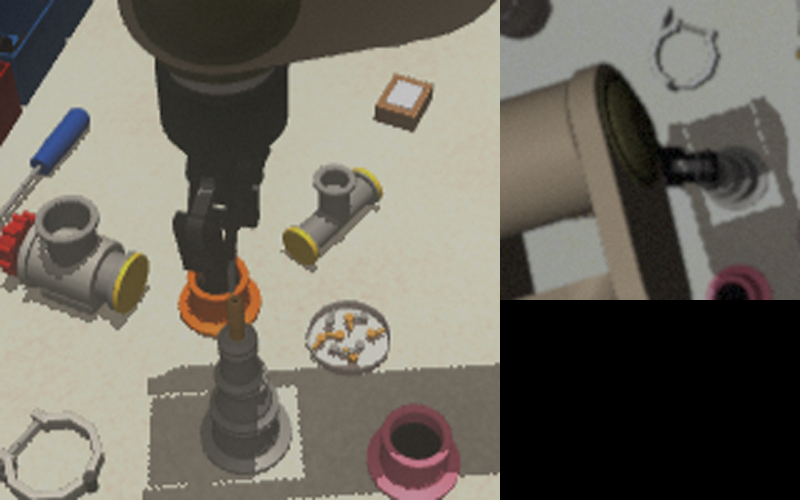

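{"api": "jog_arm", "payload": {"plan": [0, -0.14, 0, 0, 0.14, 0, -0.2, 0, 0, 0, 0, 0, 0.5, -0.2, 0, 0, 0, 0, 0, 0.5, -0.2, 0, 0, 0, 0, 0, 0.5, -0.2, 0, 0, 0, 0, 0, 0.5, 0.2, 0, 0, 0, 0, 0, 0, 0.4, 0, 0, 0, 0, 0, 0, 0.44, 0, 0, 0, 0, 0, 0, 0.44, 0, 0, 0, 0, 0, 0, 0.44, 0, 0, 0, 0, 0, 0, 0.44]}}

```text
time: 7.35
position: [0.4754, 0.2645, 0.155]
ee_rot: [[1.0, 0.001, 0.001], [0.001, -1.0, -0.001], [0.001, 0.001, -1.0]]
wrist_force: [0.9, -0.4, -0.2]
opening: 0.0238
```

```bash
python3 - <<'E'
from h import *
from station import r
import pickle
s=r.read_state();print(s["position"],s["opening"],s["wrist_force"])
s=r.get_image("side");t_=r.get_image("top")
a=cv2.resize(s["pixels"][230:350,170:290,::-1],(480,480),interpolation=2)
b=cv2.resize(t_["pixels"][160:240,100:180,::-1],(320,320),interpolation=2)
cv2.imwrite("pics/n2.png",np.hstack([a,np.vstack([b,np.zeros((160,320,3),np.uint8)])]))
E
```

```text
[0.47543173 0.26452338 0.15499388] 0.023818081514314433 [ 0.90318919 -0.36805031 -0.18830646]
```

View pics/n2.png

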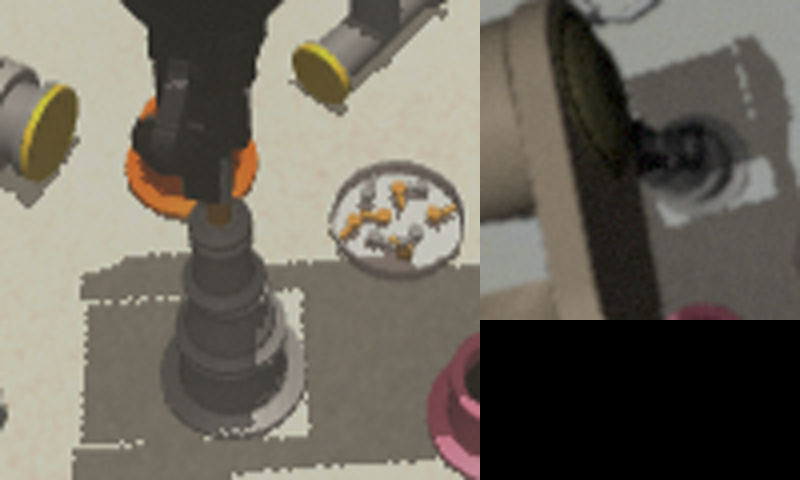

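{"api": "jog_arm", "payload": {"plan": [0, 0, 0, 0, 0, 0, 0.5, 0, 0, 0, 0, 0, 0, 0.54, 0, 0, 0, 0, 0, 0, 0.58, 0, 0, 0, 0, 0, 0, 0.58, 0, 0, 0, 0, 0, 0, 0.6, 0, 0, 0, 0, 0, 0, 0.62, 0, 0, 0, 0, 0, 0, 0.62, 0, 0, 0, 0, 0, 0, 0.62, 0, 0, 0, 0, 0, 0, 0.62, 0, 0, 0, 0, 0, 0, 0.62]}}

```text
time: 8.7
position: [0.4754, 0.2647, 0.155]
ee_rot: [[1.0, 0.001, 0.001], [0.001, -1.0, -0.001], [0.001, 0.001, -1.0]]
wrist_force: [-0.2, -0.2, 0.4]
opening: 0.0161
```

{"api": "jog_arm", "payload": {"plan": [0, 0, 0, 0, 0, 0, 0.7, 0, 0, 0, 0, 0, 0, 1, 0, 0, 0, 0, 0, 0, 1, 0, 0, 0, 0, 0, 0, 1, 0, 0, 0, 0, 0, -0.1, 1, 0, 0, 0, 0, 0, -0.3, 1, 0, 0, 0, 0, 0, -0.6, 1, 0, 0, 0, 0, 0, -0.8, 1, 0, 0, 0, 0, 0, -0.6, 1, 0, 0, 0, 0, 0, 0, 1]}}

```text
time: 9.95
position: [0.4753, 0.2646, 0.2311]
ee_rot: [[1.0, 0.001, 0.001], [0.001, -1.0, -0.001], [0.001, 0.001, -1.0]]
wrist_force: [-0.2, -0.3, -1.0]
opening: 0.0088
```

```bash
python3 - <<'E'
from h import *
from station import r
s=r.read_state();p=s["position"];print(p,s["opening"],s["wrist_force"])
b=p[2]+.008-.035
view("n3",[p[0],p[1]-.02,b-.03],45,[(p[:2],b+.002,.015),(p[:2],b+.008,.015),((.4754,.2646),.126,.015),((.4754,.2646),.084,.02),((.4754,.2646),.042,.0275),((.4754,.2646),.008,.0375)])
E
```

```text
[0.47526946 0.26455045 0.2310911 ] 0.008753317426193475 [-0.16499078 -0.33114762 -0.971891  ]
side offset [182 214] scale 4.333
top offset [100 152] scale 4.333
```

View pics/n3.png

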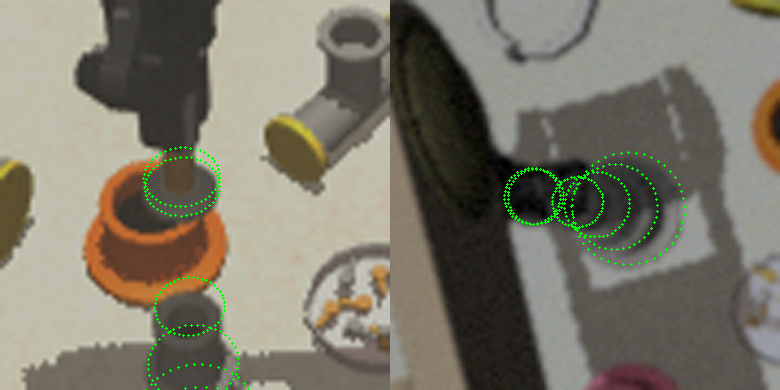

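{"api": "jog_arm", "payload": {"plan": [0, 0, 0, 0.4, 1, 0, 1, 0, 0, 0, 0.4, 1, 0, 1, 0, 0, 0, 0.4, 1, 0, 1, 0, 0, 0, 0.4, 1, 0, 1, 0, 0, 0, 0.4, 1, 0, 1, 0, 0, 0, 0.4, 1, 0, 1, 0, 0, 0, 0.4, 1, 0, 1, 0, 0, 0, 0.4, 1, 0, 1, 0, 0, 0, 0.4, 1, 0, 1, 0, 0, 0, 0.4, 1, 0, 1]}}

```text
time: 11.3
position: [0.5946, -0.0431, 0.2182]
ee_rot: [[1.0, 0.005, -0.021], [0.005, -1.0, -0.001], [-0.021, 0.001, -1.0]]
wrist_force: [0.7, 0.8, -1.5]
opening: 0.0085
```

{"api": "jog_arm", "payload": {"plan": [0, 0, 0, 0.4, 1, 0, 1, 0, 0, 0, 0.4, 1, 0.4, 1, 0, 0, 0, 0.3, 0.6, 0.4, 1, 0, 0, 0, 0, 0, 0.6, 1, 0, 0, 0, 0, 0, 0.6, 1, 0, 0, 0, 0, 0, 0.6, 1, 0, 0, 0, 0, 0, 0.4, 1, 0, 0, 0, 0, 0, 0, 1, 0, 0, 0, 0, 0, 0, 1, 0, 0, 0, 0, 0, 0, 1]}}

```text
time: 12.55
position: [0.6256, -0.124, 0.1171]
ee_rot: [[1.0, 0.003, -0.03], [0.003, -1.0, 0.003], [-0.03, -0.003, -1.0]]
wrist_force: [0.2, 0.3, -0.6]
opening: 0.0086
```

```bash
python3 - <<'E'
from h import *
from station import r
s=r.read_state();p=s["position"];print(p,s["opening"],s["ee_rot"].round(3).tolist())
b=p[2]-.027
view("n4",[.63,-.128,.09],30,[(p[:2],b+.002,.015),((.631,-.130),.088,.015)])
E
```

```text
[ 0.62557344 -0.12403761  0.11712395] 0.00857729387337069 [[1.0, 0.003, -0.03], [0.003, -1.0, 0.003], [-0.03, -0.003, -1.0]]
side offset [179 131] scale 6.5
top offset [263 111] scale 6.5
```

View pics/n4.png

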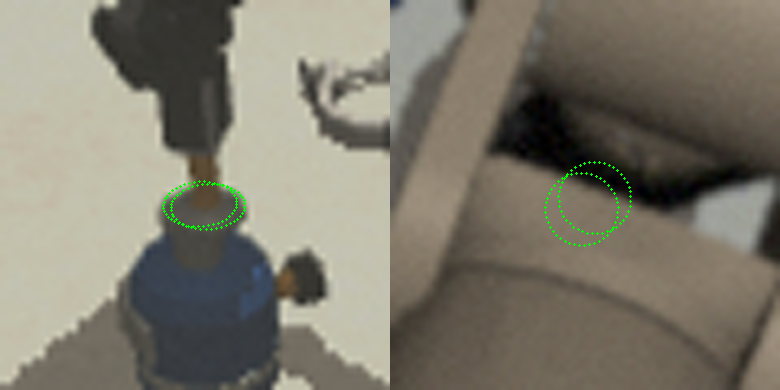

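{"api": "jog_arm", "payload": {"plan": [0, 0, 0, 0, 0, -0.3, 1, 0, 0.37, 0, 0.18, 0.2, 0, 1, 0, 0, 0, 0, 0, 0, 1, 0, 0, 0, 0, 0, 0, 1, 0, 0, 0, 0, 0, 0, 1, 0, 0, 0, 0, 0, 0, 1, 0, 0, 0, 0, 0, 0, 1, 0, 0, 0, 0, 0, 0, 1, 0, 0, 0, 0, 0, 0, 1, 0, 0, 0, 0, 0, 0, 1]}}

```text
time: 13.9
position: [0.6315, -0.1303, 0.1263]
ee_rot: [[1.0, 0.003, 0.001], [0.003, -1.0, 0.004], [0.001, -0.004, -1.0]]
wrist_force: [0.2, 0.5, -0.6]
opening: 0.0088
```

```bash
python3 - <<'E'
from h import *
from station import r
s=r.read_state();p=s["position"];print(p,s["opening"],s["ee_rot"].round(3).tolist())
b=p[2]-.027
view("n5",[.63,-.128,.09],30,[(p[:2],b+.002,.015)])
E
```

```text
[ 0.63153688 -0.13025005  0.12627362] 0.008847297548537515 [[1.0, 0.003, 0.001], [0.003, -1.0, 0.004], [0.001, -0.004, -1.0]]
side offset [179 131] scale 6.5
top offset [263 111] scale 6.5
```

View pics/n5.png

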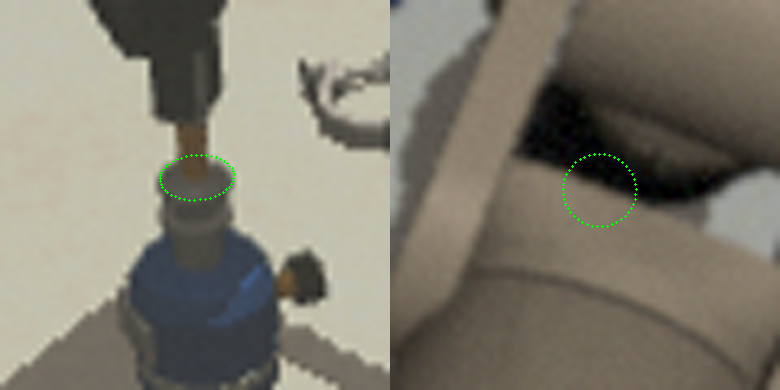

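{"api": "jog_arm", "payload": {"plan": [0, 0, 0, 0, -0.04, 0.2, 1, 0, 0, 0, 0, 0, 0.1, 1, 0, 0, 0, 0, 0, 0.03, 1, 0, 0, 0, 0, 0, 0.03, 1, 0, 0, 0, 0, 0, 0, 1, 0, 0, 0, 0, 0, 0, 1, 0, 0, 0, 0, 0, 0, 1, 0, 0, 0, 0, 0, 0, 1, 0, 0, 0, 0, 0, 0, 1, 0, 0, 0, 0, 0, 0, 1]}}

```text
time: 15.25
position: [0.6325, -0.1289, 0.117]
ee_rot: [[1.0, 0.004, 0.005], [0.004, -1.0, 0.003], [0.005, -0.003, -1.0]]
wrist_force: [0.0, 0.1, 0.9]
opening: 0.0088
```

{"api": "jog_arm", "payload": {"plan": [0, -0.06, 0, -0.03, 0, 0.03, 1, 0, 0, 0, 0, 0, 0.03, 1, 0, 0, 0, 0, 0, 0.03, 1, 0, 0, 0, 0, 0, 0, 1, 0, 0, 0, 0, 0, 0, 1, 0, 0, 0, 0, 0, 0, 1, 0, 0, 0, 0, 0, 0, 1, 0, 0, 0, 0, 0, 0, 1, 0, 0, 0, 0, 0, 0, 1, 0, 0, 0, 0, 0, 0, 1]}}

```text
time: 16.5
position: [0.6328, -0.1289, 0.1169]
ee_rot: [[1.0, 0.004, 0.005], [0.004, -1.0, 0.001], [0.005, -0.001, -1.0]]
wrist_force: [-1.6, 0.7, 3.1]
opening: 0.0088
```

{"api": "jog_arm", "payload": {"plan": [0, 0, 0, 0, 0, 0, 0.6, 0, 0, 0, 0, 0, 0, 0.3, 0, 0, 0, 0, 0, 0, 0, 0, 0, 0, 0, 0, 0, -0.2, 0, 0, 0, 0, 0, 0, -0.2, 0, 0, 0, 0, 0, -0.5, -0.2, 0, 0, 0, 0, 0, -1, -0.2, 0, 0, 0, 0, 0, -1, -0.2, 0, 0, 0, 0, 0, -1, -0.2, 0, 0, 0, 0, 0, -0.5, -0.2]}}

```text
time: 17.75
position: [0.632, -0.129, 0.2436]
ee_rot: [[1.0, 0.004, 0.005], [0.004, -1.0, 0.001], [0.005, -0.001, -1.0]]
wrist_force: [-0.0, 0.5, -0.2]
opening: 0.0507
```

{"api": "jog_arm", "payload": {"plan": [0, 0, 0, -0.4, -1, 0, -0.2, 0, 0, 0, -0.4, -1, 0, -0.2, 0, 0, 0, -0.4, -1, 0, -0.2, 0, 0, 0, -0.4, -1, 0, -0.2, 0, 0, 0, -0.4, -1, 0, -0.2, 0, 0, 0, -0.4, -1, 0, -0.2, 0, 0, 0, -0.4, -1, 0, -0.2, 0, 0, 0, -0.4, -1, 0, -0.2, 0, 0, 0, -0.4, -1, 0, -0.2, 0, 0, 0, -0.4, -1, 0, -0.2]}}

```text
time: 19.0
position: [0.5086, 0.1777, 0.2556]
ee_rot: [[1.0, 0.0, 0.023], [0.0, -1.0, -0.002], [0.023, 0.002, -1.0]]
wrist_force: [0.0, 0.0, 0.1]
opening: 0.0514
```

```bash
python3 - <<'E'
from h import *
from station import r
import pickle
s=r.read_state();p=s["position"];print(p,s["opening"],s["ee_rot"].round(3).tolist())
s0,t0=pickle.load(open("p0.pkl","rb"))
ps=view("n6",[.631,-.129,.1],30,[((.6328,-.1289),.096,.015)])
n=r.get_image("side")
print("nozzle top: side",fit(ps[0],np.array([.632,-.127]),.140,[.006],.008),"top",fit(ps[1],np.array([.632,-.129]),.140,[.006],.008))
print("foot rim top: side",fit(ps[0],np.array([.632,-.127]),.096,[.015],.008),"top",fit(ps[1],np.array([.632,-.129]),.096,[.015],.008))
print("small red top: top",fit(ps[1],np.array([.475,.265]),.126,[.015,.0085],.008),"side",fit(ps[0],np.array([.475,.27]),.126,[.015,.0085],.008))
E
```

```text
[0.50859957 0.17767237 0.25560777] 0.051443189119440735 [[1.0, 0.0, 0.023], [0.0, -1.0, -0.002], [0.023, 0.002, -1.0]]
side offset [178 128] scale 6.5
top offset [264 110] scale 6.5
nozzle top: side (array([ 0.64 , -0.119]), np.float32(9.786835)) top (array([ 0.625, -0.123]), np.float32(16.46045))
foot rim top: side (array([ 0.64 , -0.127]), np.float32(13.072776)) top (array([ 0.638, -0.122]), np.float32(17.26579))
small red top: top (array([0.474, 0.268]), np.float32(33.61965)) side (array([0.474, 0.272]), np.float32(61.346954))
```

View pics/n6.png

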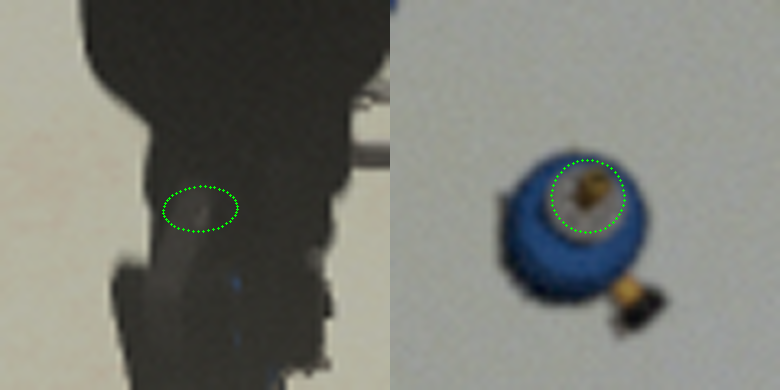

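{"api": "jog_arm", "payload": {"plan": [0, -0.29, 0, -0.38, -1, 0, -0.3, 0, 0, 0, -0.38, -1, 0, -0.3, 0, 0, 0, -0.38, -0.95, 0, -0.3, 0, 0, 0, 0, 0, 0.8, -0.3, 0, 0, 0, 0, 0, 0.8, -0.3, 0, 0, 0, 0, 0, 0.8, -0.3, 0, 0, 0, 0, 0, 0.4, -0.3, 0, 0, 0, 0, 0, 0, -0.3, 0, 0, 0, 0, 0, 0, -0.3, 0, 0, 0, 0, 0, 0, -0.3]}}

```text
time: 20.4
position: [0.4798, 0.263, 0.1758]
ee_rot: [[1.0, -0.005, 0.011], [-0.005, -1.0, -0.001], [0.011, 0.001, -1.0]]
wrist_force: [0.3, 0.3, 0.8]
opening: 0.0556
```

{"api": "jog_arm", "payload": {"plan": [0, -0.14, 0.06, -0.16, -0.1, 0, -0.3, 0, 0, 0, 0, 0, 0.7, -0.3, 0, 0, 0, 0, 0, 0.7, -0.3, 0, 0, 0, 0, 0, 0.7, -0.3, 0, 0, 0, 0, 0, 0, -0.1, 0, 0, 0, 0, 0, 0, 0.05, 0, 0, 0, 0, 0, 0, 0.1, 0, 0, 0, 0, 0, 0, 0.15, 0, 0, 0, 0, 0, 0, 0.2, 0, 0, 0, 0, 0, 0, 0.2]}}

```text
time: 21.65
position: [0.4758, 0.268, 0.1165]
ee_rot: [[1.0, -0.01, 0.006], [-0.01, -1.0, 0.002], [0.006, -0.003, -1.0]]
wrist_force: [0.3, -0.6, 0.1]
opening: 0.0337
```

{"api": "jog_arm", "payload": {"plan": [0, 0, 0, 0, 0, 0, 0.25, 0, 0, 0, 0, 0, 0, 0.3, 0, 0, 0, 0, 0, 0, 0.5, 0, 0, 0, 0, 0, 0, 1, 0, 0, 0, 0, 0, 0, 1, 0, 0, 0, 0, 0, -0.1, 1, 0, 0, 0, 0, 0, -0.4, 1, 0, 0, 0, 0, 0, -0.8, 1, 0, 0, 0, 0, 0, -1, 1, 0, 0, 0, 0, 0, -0.9, 1]}}

```text
time: 22.9
position: [0.4747, 0.2676, 0.2164]
ee_rot: [[1.0, -0.01, 0.004], [-0.01, -1.0, 0.002], [0.004, -0.002, -1.0]]
wrist_force: [-0.6, 0.4, -0.3]
opening: 0.0002
```

```bash
python3 - <<'E'
from h import *
from station import r
s=r.read_state();p=s["position"];print(p,s["opening"],s["wrist_force"])
view("n7",[.474,.26,.12],45,[((.475,.2667),.126,.015),((.475,.2667),.126,.0085)])
E
```

```text
[0.47471265 0.26756115 0.21638798] 0.00020844851588047706 [-0.63848182  0.36683376 -0.27046519]
side offset [181 239] scale 4.333
top offset [100 153] scale 4.333
```

View pics/n7.png

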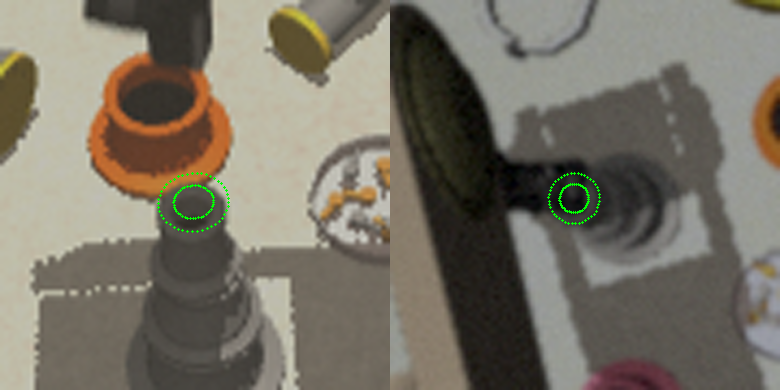

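```bash
python3 - <<'E'
from h import *
import pickle
s,_=pickle.load(open("p0.pkl","rb"))
for z in(.195,.205,.215,.225,.235): print(z,proj(s,[[.4747,.2676,z],[.4747,.2796,z]]).round(1).tolist())
E
```

```text
0.195 [[223.7, 262.0], [221.8, 267.3]]
0.205 [[223.5, 258.3], [221.5, 263.7]]
0.215 [[223.2, 254.6], [221.3, 259.9]]
0.225 [[223.0, 250.8], [221.0, 256.1]]
0.235 [[222.7, 246.9], [220.7, 252.3]]
```

{"api": "jog_arm", "payload": {"plan": [0, 0, 0.1, 0, 0, 0, -0.3, 0, 0, 0, 0, 0, 0, -0.3, 0, 0, 0, 0, 0, 0.2, -0.3, 0, 0, 0, 0, 0, 0.9, -0.3, 0, 0, 0, 0, 0, 0.9, -0.3, 0, 0, 0, 0, 0, 0.9, -0.3, 0, 0, 0, 0, 0, 0.9, -0.3, 0, 0, 0, 0, 0, 0, -0.3, 0, 0, 0, 0, 0, 0, -0.3, 0, 0, 0, 0, 0, 0, -0.3]}}

```text
time: 24.25
position: [0.4749, 0.2677, 0.0973]
ee_rot: [[1.0, -0.019, 0.003], [-0.019, -1.0, 0.002], [0.003, -0.002, -1.0]]
wrist_force: [-1.2, 0.3, 0.2]
opening: 0.0556
```

{"api": "jog_arm", "payload": {"plan": [0, 0, 0, 0, 0, 0, -0.1, 0, 0, 0, 0, 0, 0, 0, 0, 0, 0, 0, 0, 0, 0.1, 0, 0, 0, 0, 0, 0, 0.15, 0, 0, 0, 0, 0, 0, 0.2, 0, 0, 0, 0, 0, 0, 0.25, 0, 0, 0, 0, 0, 0, 0.3, 0, 0, 0, 0, 0, 0, 0.4, 0, 0, 0, 0, 0, 0, 0.5, 0, 0, 0, 0, 0, 0, 0.5]}}

```text
time: 25.5
position: [0.4757, 0.2683, 0.0994]
ee_rot: [[1.0, -0.018, 0.007], [-0.018, -1.0, 0.003], [0.007, -0.003, -1.0]]
wrist_force: [-0.8, 1.2, 1.8]
opening: 0.0267
```

{"api": "jog_arm", "payload": {"plan": [0, 0, 0, 0, 0, 0, 1, 0, 0, 0, 0, 0, 0, 1, 0, 0, 0, 0, 0, -0.1, 1, 0, 0, 0, 0, 0, -0.3, 1, 0, 0, 0, 0, 0, -0.6, 1, 0, 0, 0, 0, 0, -0.8, 1, 0, 0, 0, 0, 0, -0.9, 1, 0, 0, 0, 0, 0, -0.9, 1, 0, 0, 0, 0, 0, 0, 1, 0, 0, 0, 0, 0, 0, 1]}}

```text
time: 26.75
position: [0.4739, 0.267, 0.2111]
ee_rot: [[1.0, -0.019, 0.004], [-0.019, -1.0, 0.001], [0.004, -0.001, -1.0]]
wrist_force: [0.4, 0.7, -1.3]
opening: 0.0272
```

```bash
python3 - <<'E'
from h import *
from station import r
s=r.read_state();p=s["position"];print(p,s["opening"],s["wrist_force"])
b=p[2]-.0994+.084
view("n8",[.474,.255,.12],50,[((.475,.2667),.084,.020),(p[:2],b+.002,.02)])
E
```

```text
[0.47390272 0.26703704 0.21114793] 0.02717934267574495 [ 0.44059117  0.7152619  -1.29013999]
side offset [177 232] scale 3.9
top offset [ 97 148] scale 3.9
```

View pics/n8.png

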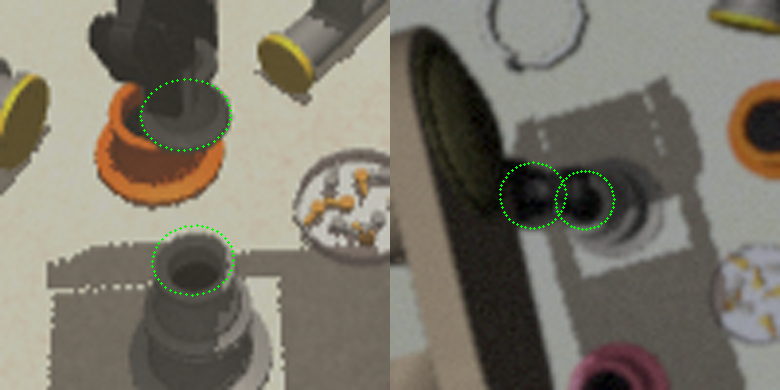

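{"api": "jog_arm", "payload": {"plan": [0, 0, -0.24, -0.1, 0.98, 0, 1, 0, 0, 0, -0.1, 0.98, 0, 1, 0, 0, 0, -0.1, 0.98, 0, 1, 0, 0, 0, -0.1, 0.98, 0, 1, 0, 0, 0, -0.1, 0.98, 0, 1, 0, 0, 0, -0.1, 0.98, 0, 1, 0, 0, 0, -0.1, 0.98, 0, 1, 0, 0, 0, -0.1, 0.98, 0, 1, 0, 0, 0, 0, 0, 0.5, 1, 0, 0, 0, 0, 0, 0, 1]}}

```text
time: 28.1
position: [0.4456, 0.0244, 0.1874]
ee_rot: [[1.0, 0.001, -0.012], [0.001, -1.0, 0.001], [-0.012, -0.001, -1.0]]
wrist_force: [-0.7, 0.7, -0.8]
opening: 0.0267
```

{"api": "jog_arm", "payload": {"plan": [0, 0.15, 0, 0.15, -0.23, 0, 1, 0, 0, 0, 0, 0, 0.9, 1, 0, 0, 0, 0, 0, 0.9, 1, 0, 0, 0, 0, 0, 0.8, 1, 0, 0, 0, 0, 0, 0.15, 1, 0, 0, 0, 0, 0, 0, 1, 0, 0, 0, 0, 0, 0, 1, 0, 0, 0, 0, 0, 0, 1, 0, 0, 0, 0, 0, 0, 1, 0, 0, 0, 0, 0, 0, 1]}}

```text
time: 29.35
position: [0.4546, 0.035, 0.1074]
ee_rot: [[1.0, 0.006, 0.012], [0.006, -1.0, -0.0], [0.012, 0.0, -1.0]]
wrist_force: [-0.6, 0.6, -0.6]
opening: 0.0268
```

```bash
python3 - <<'E'
from h import *
from station import r
s=r.read_state();p=s["position"];print(p,s["opening"],s["ee_rot"].round(3).tolist())
b=p[2]-.0154
view("n9",[.45,.03,.08],30,[(p[:2],b+.002,.02),((.4497,.036),.071,.02)])
E
```

```text
[0.45458447 0.0349982  0.10743675] 0.02682548000512789 [[1.0, 0.006, 0.012], [0.006, -1.0, -0.0], [0.012, 0.0, -1.0]]
side offset [233 186] scale 6.5
top offset [204 178] scale 6.5
```

View pics/n9.png

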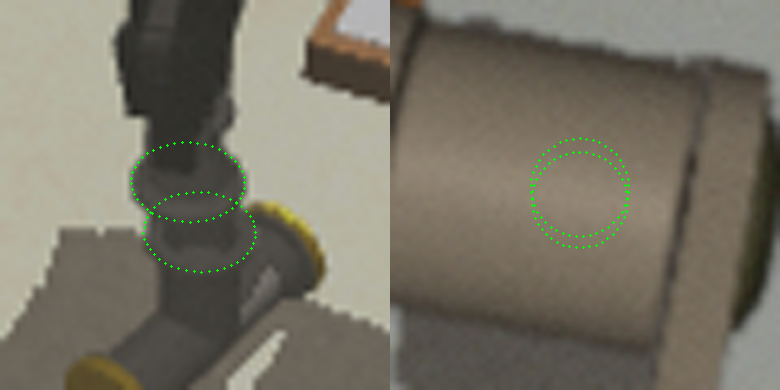

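{"api": "jog_arm", "payload": {"plan": [0, -0.15, -0.07, -0.15, 0.05, 0, 1, 0, 0, 0, 0, 0, 0.3, 1, 0, 0, 0, 0, 0, 0.2, 1, 0, 0, 0, 0, 0, 0.08, 1, 0, 0, 0, 0, 0, 0.03, 1, 0, 0, 0, 0, 0, 0, 1, 0, 0, 0, 0, 0, 0, 1, 0, 0, 0, 0, 0, 0, 1, 0, 0, 0, 0, 0, 0, 1, 0, 0, 0, 0, 0, 0, 1]}}

```text
time: 30.7
position: [0.4497, 0.0333, 0.0876]
ee_rot: [[1.0, 0.012, -0.001], [0.012, -1.0, -0.0], [-0.001, 0.0, -1.0]]
wrist_force: [-0.3, 0.1, -0.7]
opening: 0.0269
```

{"api": "jog_arm", "payload": {"plan": [0, 0, 0, 0, 0, 0.04, 1, 0, 0, 0, 0, 0, 0.04, 1, 0, 0, 0, 0, 0, 0.03, 1, 0, 0, 0, 0, 0, 0, 1, 0, 0, 0, 0, 0, 0, 1, 0, 0, 0, 0, 0, 0, 1, 0, 0, 0, 0, 0, 0, 1, 0, 0, 0, 0, 0, 0, 1, 0, 0, 0, 0, 0, 0, 1, 0, 0, 0, 0, 0, 0, 1]}}

```text
time: 31.95
position: [0.4504, 0.0334, 0.0864]
ee_rot: [[1.0, 0.012, 0.002], [0.012, -1.0, -0.001], [0.002, 0.001, -1.0]]
wrist_force: [-0.6, 0.8, 1.4]
opening: 0.027
```

{"api": "jog_arm", "payload": {"plan": [0, 0, 0, 0, 0, 0, 0.35, 0, 0, 0, 0, 0, 0, 0.2, 0, 0, 0, 0, 0, 0, 0, 0, 0, 0, 0, 0, 0, -0.3, 0, 0, 0, 0, 0, 0, -0.5, 0, 0, 0, 0, 0, -0.5, -0.5, 0, 0, 0, 0, 0, -1, -0.5, 0, 0, 0, 0, 0, -1, -0.5, 0, 0, 0, 0, 0, -1, -0.5, 0, 0, 0, 0, -1, 0, -0.5]}}

```text
time: 33.2
position: [0.45, 0.0629, 0.1945]
ee_rot: [[1.0, 0.009, 0.001], [0.009, -1.0, -0.0], [0.001, 0.0, -1.0]]
wrist_force: [0.0, 1.1, 0.1]
opening: 0.064
```

{"api": "jog_arm", "payload": {"plan": [0, 0, -0.15, 0.12, -1, 0, -0.5, 0, 0, 0, 0.12, -1, 0, -0.5, 0, 0, 0, 0.12, -1, 0, -0.5, 0, 0, 0, 0.12, -1, 0, -0.5, 0, 0, 0, 0.12, -1, 0, -0.5, 0, 0, 0, 0.12, -0.8, 0, -0.5, 0, 0, 0, 0, 0, 0, -0.5, 0, 0, 0, 0, 0, 0, -0.5, 0, 0, 0, 0, 0, 0, -0.5, 0, 0, 0, 0, 0, 0, -0.5]}}

```text
time: 34.45
position: [0.4679, 0.2421, 0.1947]
ee_rot: [[1.0, 0.021, 0.002], [0.021, -1.0, -0.001], [0.002, 0.001, -1.0]]
wrist_force: [-0.2, 0.6, 0.3]
opening: 0.064
```

```bash
python3 - <<'E'
from h import *
from station import r
s=r.read_state();p=s["position"];print(p,s["opening"],s["ee_rot"].round(3).tolist())
ps=view("n10",[.45,.033,.08],32,[((.4504,.0334),.113,.015),((.4504,.0334),.073,.02)])
T,S=ps[1],ps[0]
print("mid top: top",fit(T,np.array([.475,.265]),.084,[.02,.013],.01),"side",fit(S,np.array([.475,.27]),.084,[.02,.013],.01))
print("small on tee: top",fit(T,np.array([.45,.033]),.113,[.015,.0085],.01),"side",fit(S,np.array([.45,.036]),.113,[.015,.0085],.01))
print("leak nozzle side",fit(S,np.array([.632,-.127]),.096,[.015],.008))
E
```

```text
[0.46785994 0.24212813 0.19468691] 0.06402933662307886 [[1.0, 0.021, 0.002], [0.021, -1.0, -0.001], [0.002, 0.001, -1.0]]
side offset [231 185] scale 6.094
top offset [201 176] scale 6.094
mid top: top (array([0.471, 0.255]), np.float32(17.420088)) side (array([0.473, 0.271]), np.float32(30.892536))
small on tee: top (array([0.448, 0.034]), np.float32(42.165897)) side (array([0.449, 0.038]), np.float32(47.65432))
leak nozzle side (array([ 0.64 , -0.119]), np.float32(0.7959069))
```

View pics/n10.png

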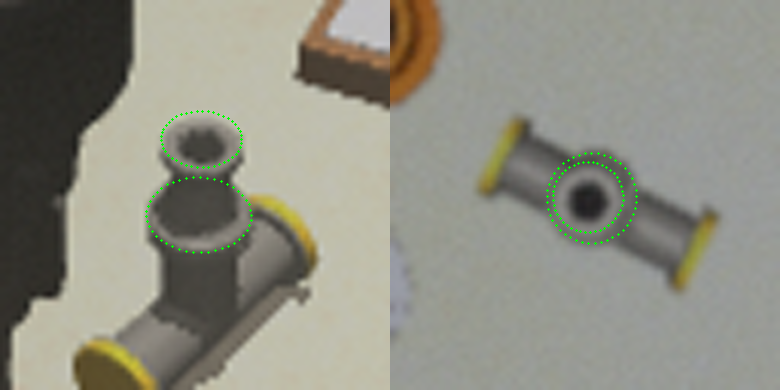

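{"api": "jog_arm", "payload": {"plan": [0, 0, 0.26, 0.2, -0.8, 0, -0.5, 0, 0, 0, 0, 0, 0, -0.5, 0, 0, 0, 0, 0, 0.8, -0.5, 0, 0, 0, 0, 0, 0.8, -0.5, 0, 0, 0, 0, 0, 0.8, -0.5, 0, 0, 0, 0, 0, 0.8, -0.5, 0, 0, 0, 0, 0, 0.4, -0.5, 0, 0, 0, 0, 0, 0, -0.5, 0, 0, 0, 0, 0, 0, -0.5, 0, 0, 0, 0, 0, 0, -0.5]}}

```text
time: 35.8
position: [0.4748, 0.2626, 0.0865]
ee_rot: [[1.0, 0.0, 0.006], [0.0, -1.0, -0.001], [0.006, 0.001, -1.0]]
wrist_force: [0.5, -0.5, -0.6]
opening: 0.0639
```

{"api": "jog_arm", "payload": {"plan": [0, -0.07, 0, -0.03, -0.13, 0.1, -0.5, 0, 0, 0, 0, 0, 0.5, -0.5, 0, 0, 0, 0, 0, 0.45, -0.5, 0, 0, 0, 0, 0, 0, -0.3, 0, 0, 0, 0, 0, 0, -0.2, 0, 0, 0, 0, 0, 0, -0.1, 0, 0, 0, 0, 0, 0, 0, 0, 0, 0, 0, 0, 0, 0.1, 0, 0, 0, 0, 0, 0, 0.2, 0, 0, 0, 0, 0, 0, 0.4]}}

```text
time: 37.05
position: [0.4741, 0.2671, 0.0537]
ee_rot: [[1.0, 0.0, 0.002], [0.0, -1.0, -0.001], [0.002, 0.001, -1.0]]
wrist_force: [0.6, -0.2, 0.1]
opening: 0.0373
```

Gripped at 37 mm reading (40 mm rim, same −3 mm reading bias as before). Lifting.

{"api": "jog_arm", "payload": {"plan": [0, 0, 0, 0, 0, 0, 1, 0, 0, 0, 0, 0, 0, 1, 0, 0, 0, 0, 0, 0, 1, 0, 0, 0, 0, 0, -0.1, 1, 0, 0, 0, 0, 0, -0.4, 1, 0, 0, 0, 0, 0, -0.8, 1, 0, 0, 0, 0, 0, -1, 1, 0, 0, 0, 0, 0, -1, 1, 0, 0, 0, 0, 0, -1, 1, 0, 0, 0, 0, 0, -0.9, 1]}}

```text
time: 38.3
position: [0.4723, 0.2663, 0.2156]
ee_rot: [[1.0, 0.0, -0.003], [0.0, -1.0, -0.003], [-0.003, 0.003, -1.0]]
wrist_force: [0.5, 0.1, -2.9]
opening: 0.0373
```

{"api": "jog_arm", "payload": {"plan": [0, 0, 0, 0.88, 0.55, 0, 1, 0, 0, 0, 0.88, 0.55, 0, 1, 0, 0, 0, 0.88, 0.55, 0, 1, 0, 0, 0, 0.88, 0.55, 0, 1, 0, 0, 0, 0.88, 0.55, 0, 1, 0, 0, 0, 0.88, 0.55, 0, 1, 0, 0, 0, 0.88, 0.55, 0, 1, 0, 0, 0, 0, 0, 0.5, 1, 0, 0, 0, 0, 0, 0, 1, 0, 0, 0, 0, 0, 0, 1]}}

```text
time: 39.55
position: [0.66, 0.1478, 0.2087]
ee_rot: [[1.0, 0.002, 0.001], [0.002, -1.0, -0.002], [0.001, 0.002, -1.0]]
wrist_force: [0.1, 0.4, -1.4]
opening: 0.0372
```

{"api": "jog_arm", "payload": {"plan": [0, 0, 0, -0.03, -0.1, 0.3, 1, 0, 0, 0, 0, 0, 0.8, 1, 0, 0, 0, 0, 0, 0.8, 1, 0, 0, 0, 0, 0, 0.6, 1, 0, 0, 0, 0, 0, 0.2, 1, 0, 0, 0, 0, 0, 0, 1, 0, 0, 0, 0, 0, 0, 1, 0, 0, 0, 0, 0, 0, 1, 0, 0, 0, 0, 0, 0, 1, 0, 0, 0, 0, 0, 0, 1]}}

```text
time: 40.8
position: [0.6578, 0.1544, 0.1288]
ee_rot: [[1.0, 0.006, 0.007], [0.006, -1.0, -0.001], [0.007, 0.001, -1.0]]
wrist_force: [-0.1, -0.3, -1.7]
opening: 0.0369
```

```bash
python3 - <<'E'
from h import *
from station import r
s=r.read_state();p=s["position"];print(p,s["opening"],s["ee_rot"].round(3).tolist())
b=p[2]-.0117
ps=view("n11",[.66,.15,.11],36,[(p[:2]+[0,.0046],b+.002,.0275),((.6609,.1587),.096,.0275)])
for R in ([.0275],): print("held foot side",fit(ps[0],p[:2]+[0,.0046],b+.002,R,.01),fit(ps[0],p[:2]+[0,.0046],b+.008,R,.01))
import pickle
s0,t0=pickle.load(open("p0.pkl","rb"))
for w in ([.0275],[.0205],[.0275,.0205]): print(w,fit(t0,np.array([.658,.150]),.096,w,.008),fit(s0,np.array([.66,.156]),.096,w,.008))
E
```

```text
[0.6577895  0.1544285  0.12876599] 0.036938731419961124 [[1.0, 0.006, 0.007], [0.006, -1.0, -0.001], [0.007, 0.001, -1.0]]
side offset [121 193] scale 5.417
top offset [152  92] scale 5.417
held foot side (array([0.6577895, 0.1550285]), np.float32(27.77736)) (array([0.6547895, 0.1600285]), np.float32(28.026112))
[0.0275] (array([0.653, 0.154]), np.float32(14.814119)) (array([0.66 , 0.159]), np.float32(19.934183))
[0.0205] (array([0.661, 0.155]), np.float32(18.403824)) (array([0.661, 0.159]), np.float32(24.841578))
[0.0275, 0.0205] (array([0.657, 0.148]), np.float32(31.460314)) (array([0.661, 0.159]), np.float32(44.254776))
```

View pics/n11.png

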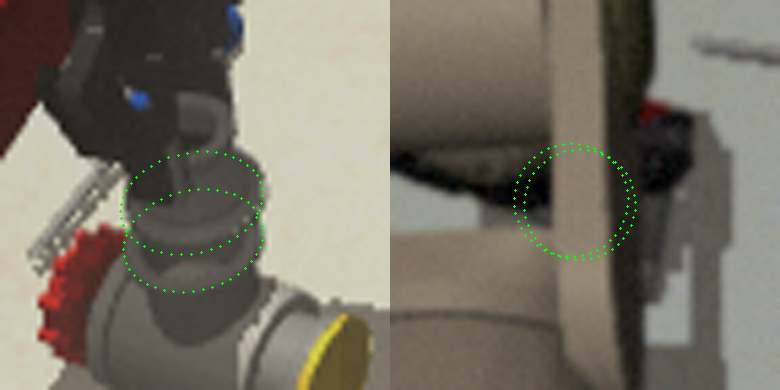

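{"api": "jog_arm", "payload": {"plan": [0, -0.09, 0, 0.09, 0.06, 0, 1, 0, 0, 0, 0, 0, 0.3, 1, 0, 0, 0, 0, 0, 0.2, 1, 0, 0, 0, 0, 0, 0.06, 1, 0, 0, 0, 0, 0, 0.03, 1, 0, 0, 0, 0, 0, 0, 1, 0, 0, 0, 0, 0, 0, 1, 0, 0, 0, 0, 0, 0, 1, 0, 0, 0, 0, 0, 0, 1, 0, 0, 0, 0, 0, 0, 1]}}

```text
time: 42.15
position: [0.6606, 0.1525, 0.1096]
ee_rot: [[1.0, 0.006, -0.001], [0.006, -1.0, -0.001], [-0.001, 0.001, -1.0]]
wrist_force: [0.1, -0.2, -3.0]
opening: 0.0369
```

{"api": "jog_arm", "payload": {"plan": [0, 0, 0, 0, 0, 0.04, 1, 0, 0, 0, 0, 0, 0.04, 1, 0, 0, 0, 0, 0, 0.04, 1, 0, 0, 0, 0, 0, 0, 1, 0, 0, 0, 0, 0, 0, 1, 0, 0, 0, 0, 0, 0, 1, 0, 0, 0, 0, 0, 0, 1, 0, 0, 0, 0, 0, 0, 1, 0, 0, 0, 0, 0, 0, 1, 0, 0, 0, 0, 0, 0, 1]}}

```text
time: 43.4
position: [0.661, 0.1526, 0.1078]
ee_rot: [[1.0, 0.006, 0.002], [0.006, -1.0, -0.001], [0.002, 0.001, -1.0]]
wrist_force: [-0.3, 0.2, 0.4]
opening: 0.037
```

{"api": "jog_arm", "payload": {"plan": [0, 0, 0, 0, 0, 0.03, 1, 0, 0, 0, 0, 0, 0, 0.1, 0, 0, 0, 0, 0, 0, 0, 0, 0, 0, 0, 0, 0, -0.3, 0, 0, 0, 0, 0, 0, -0.6, 0, 0, 0, 0, 0, 0, -0.7, 0, 0, 0, 0, 0, -0.5, -0.7, 0, 0, 0, 0, 0, -1, -0.7, 0, 0, 0, 0, 0, -1, -0.7, 0, 0, 0, 0, 0, -1, -0.7]}}

```text
time: 44.65
position: [0.6605, 0.1526, 0.2165]
ee_rot: [[1.0, 0.006, 0.001], [0.006, -1.0, -0.001], [0.001, 0.001, -1.0]]
wrist_force: [-0.0, -1.1, -0.6]
opening: 0.0728
```

{"api": "jog_arm", "payload": {"plan": [0, 0, 0, -0.88, -0.54, 0, -0.7, 0, 0, 0, -0.88, -0.54, 0, -0.7, 0, 0, 0, -0.88, -0.54, 0, -0.7, 0, 0, 0, -0.88, -0.54, 0, -0.7, 0, 0, 0, -0.88, -0.54, 0, -0.7, 0, 0, 0, -0.88, -0.54, 0, -0.7, 0, 0, 0, -0.88, -0.54, 0, -0.7, 0, 0, 0, 0, 0, 0, -0.7, 0, 0, 0, 0, 0, 0, -0.7, 0, 0, 0, 0, 0, 0, -0.7]}}

```text
time: 45.9
position: [0.4727, 0.2677, 0.2289]
ee_rot: [[1.0, 0.004, 0.021], [0.004, -1.0, 0.003], [0.021, -0.002, -1.0]]
wrist_force: [-0.3, 0.7, 0.2]
opening: 0.073
```

```bash
python3 - <<'E'
from h import *
from station import r
s=r.read_state();p=s["position"];print(p,s["opening"],s["ee_rot"].round(3).tolist())
S,T=r.get_image("side"),r.get_image("top")
cv2.imwrite("pics/a_s.png",S["pixels"][:,:,::-1])
f=lambda n,xy,z,R,w=.01:print(n,"side",fit(S,np.array(xy)+[0,.0046],z,R,w)[0]-[0,.0046],"top",*fit(T,np.array(xy),z,R,w))
f("large top",[.474,.267],.042,[.0275,.0205]); f("large foot",[.474,.267],.008,[.0375])
f("mid on valve",[.661,.1525],.138,[.02,.013]); f("mid foot",[.661,.1525],.104,[.0275])
f("filter",[.456,-.313],.094,[.0375,.0255])
f("filter",[.456,-.313],.094,[.0255]);f("filter",[.456,-.313],.094,[.0375])
E
```

```text
[0.47267245 0.26765898 0.22891149] 0.07303401576273366 [[1.0, 0.004, 0.021], [0.004, -1.0, 0.003], [0.021, -0.002, -1.0]]
large top side [0.473 0.266] top [0.473 0.268] 27.938921
large foot side [0.471 0.269] top [0.472 0.265] 10.508515
mid on valve side [0.659  0.1515] top [0.659  0.1525] 48.512894
mid foot side [0.656  0.1565] top [0.668  0.1425] 16.614803
filter side [ 0.45  -0.322] top [ 0.456 -0.314] 32.251793
filter side [ 0.45  -0.322] top [ 0.456 -0.314] 18.461123
filter side [ 0.457 -0.31 ] top [ 0.456 -0.315] 14.1336
```

{"api": "jog_arm", "payload": {"plan": [0, -0.26, -0.05, 0, 0, 0, -0.85, 0, 0, 0, 0, 0, 0.9, -0.85, 0, 0, 0, 0, 0, 0.9, -0.85, 0, 0, 0, 0, 0, 0.9, -0.85, 0, 0, 0, 0, 0, 0.9, -0.85, 0, 0, 0, 0, 0, 0.9, -0.85, 0, 0, 0, 0, 0, 0.8, -0.85, 0, 0, 0, 0, 0, 0, -0.85, 0, 0, 0, 0, 0, 0, -0.85, 0, 0, 0, 0, 0, 0, -0.85]}}

```text
time: 47.25
position: [0.4766, 0.2667, 0.0658]
ee_rot: [[1.0, 0.006, -0.004], [0.006, -1.0, 0.003], [-0.004, -0.003, -1.0]]
wrist_force: [0.4, 0.2, 0.2]
opening: 0.0784
```

{"api": "jog_arm", "payload": {"plan": [0, 0.05, 0, -0.12, 0, 0.2, -0.85, 0, 0, 0, 0, 0, 0.7, -0.85, 0, 0, 0, 0, 0, 0.5, -0.85, 0, 0, 0, 0, 0, 0.3, -0.85, 0, 0, 0, 0, 0, 0.1, -0.85, 0, 0, 0, 0, 0, 0, -0.7, 0, 0, 0, 0, 0, 0, -0.6, 0, 0, 0, 0, 0, 0, -0.5, 0, 0, 0, 0, 0, 0, -0.4, 0, 0, 0, 0, 0, 0, -0.3]}}

```text
time: 48.5
position: [0.4738, 0.2678, 0.0134]
ee_rot: [[1.0, 0.006, 0.007], [0.006, -1.0, 0.006], [0.008, -0.005, -1.0]]
wrist_force: [-0.8, 1.5, 0.8]
opening: 0.0553
```

{"api": "jog_arm", "payload": {"plan": [0.05, -0.09, 0, 0, 0, 0.09, -0.3, 0, 0, 0, 0, 0, 0, -0.3, 0, 0, 0, 0, 0, 0, -0.25, 0, 0, 0, 0, 0, 0, -0.2, 0, 0, 0, 0, 0, 0, 0, 0, 0, 0, 0, 0, 0, 0.5, 0, 0, 0, 0, 0, 0, 1, 0, 0, 0, 0, 0, 0, 1, 0, 0, 0, 0, 0, 0, 1, 0, 0, 0, 0, 0, 0, 1]}}

```text
time: 49.75
position: [0.4739, 0.2679, 0.0113]
ee_rot: [[1.0, 0.006, 0.0], [0.006, -1.0, 0.01], [0.0, -0.01, -1.0]]
wrist_force: [-1.8, 0.4, 2.2]
opening: 0.0522
```

{"api": "jog_arm", "payload": {"plan": [0, 0, 0, 0, 0, 0, 1, 0, 0, 0, 0, 0, -0.1, 1, 0, 0, 0, 0, 0, -0.3, 1, 0, 0, 0, 0, 0, -0.6, 1, 0, 0, 0, 0, 0, -0.9, 1, 0, 0, 0, 0, 0, -1, 1, 0, 0, 0, 0, 0, -1, 1, 0, 0, 0, 0, 0, -1, 1, 0, 0, 0, 0, 0, -1, 1, 0, 0, 0, 0, 0, -1, 1]}}

```text
time: 51.0
position: [0.4717, 0.2644, 0.2242]
ee_rot: [[1.0, 0.006, -0.008], [0.006, -1.0, 0.006], [-0.008, -0.006, -1.0]]
wrist_force: [0.3, -0.5, -2.1]
opening: 0.0522
```

{"api": "jog_arm", "payload": {"plan": [0, 0, 0, -0.03, 0.5, 0, 1, 0, 0, 0, -0.03, 1, -0.03, 1, 0, 0, 0, -0.03, 1, -0.03, 1, 0, 0, 0, -0.03, 1, -0.03, 1, 0, 0, 0, -0.03, 1, -0.03, 1, 0, 0, 0, -0.03, 1, -0.03, 1, 0, 0, 0, -0.03, 1, -0.03, 1, 0, 0, 0, -0.03, 1, -0.03, 1, 0, 0, 0, -0.03, 1, -0.03, 1, 0, 0, 0, -0.03, 1, -0.03, 1]}}

```text
time: 52.25
position: [0.4547, -0.035, 0.2194]
ee_rot: [[1.0, 0.005, -0.027], [0.005, -1.0, 0.006], [-0.027, -0.006, -1.0]]
wrist_force: [0.2, -0.5, -2.8]
opening: 0.052
```

{"api": "jog_arm", "payload": {"plan": [0, 0, 0, -0.03, 1, -0.03, 1, 0, 0, 0, -0.03, 1, -0.03, 1, 0, 0, 0, -0.03, 1, -0.03, 1, 0, 0, 0, -0.03, 1, -0.03, 1, 0, 0, 0, -0.03, 1, -0.03, 1, 0, 0, 0, -0.03, 1, -0.03, 1, 0, 0, 0, -0.03, 1, -0.03, 1, 0, 0, 0, -0.03, 1, -0.03, 1, 0, 0, 0, -0.03, 0.6, 0, 1, 0, 0, 0, 0, 0, 0, 1]}}

```text
time: 53.5
position: [0.4336, -0.3039, 0.2093]
ee_rot: [[0.999, -0.002, -0.05], [-0.001, -1.0, 0.021], [-0.05, -0.021, -0.999]]
wrist_force: [-0.0, -0.1, -2.7]
opening: 0.0521
```

{"api": "jog_arm", "payload": {"plan": [-0.14, 0.62, 0, 0.6, 0.33, 0, 1, 0, 0, 0, 0.1, 0, 0, 1, 0, 0, 0, 0, 0, 0, 1, 0, 0, 0, 0, 0, 0.7, 1, 0, 0, 0, 0, 0, 0.8, 1, 0, 0, 0, 0, 0, 0.8, 1, 0, 0, 0, 0, 0, 0.3, 1, 0, 0, 0, 0, 0, 0, 1, 0, 0, 0, 0, 0, 0, 1, 0, 0, 0, 0, 0, 0, 1]}}

```text
time: 54.75
position: [0.4581, -0.3101, 0.131]
ee_rot: [[1.0, 0.003, 0.006], [0.003, -1.0, 0.006], [0.006, -0.006, -1.0]]
wrist_force: [0.0, -0.2, -2.7]
opening: 0.0525
```

```bash
python3 - <<'E'
from h import *
from station import r
s=r.read_state();p=s["position"];print(p,s["opening"],s["ee_rot"].round(3).tolist())
b=p[2]-.0113;B=np.array([0,.0046])
ps=view("n12",[.456,-.31,.1],36,[(p[:2]+B,b+.002,.0375),((.4572,-.3095),.094,.0375)])
S=ps[0]
print("held foot side",fit(S,p[:2]+B,b+.002,[.0375],.01),fit(S,p[:2]+B,b+.008,[.0375],.01))
E
```

```text
[ 0.45805528 -0.31010518  0.13098041] 0.052521702118083484 [[1.0, 0.003, 0.006], [0.003, -1.0, 0.006], [0.006, -0.006, -1.0]]
side offset [249  93] scale 5.417
top offset [326 169] scale 5.417
held foot side (array([ 0.45805528, -0.31150518]), np.float32(18.329666)) (array([ 0.45705528, -0.30250518]), np.float32(18.597828))
```

View pics/n12.png

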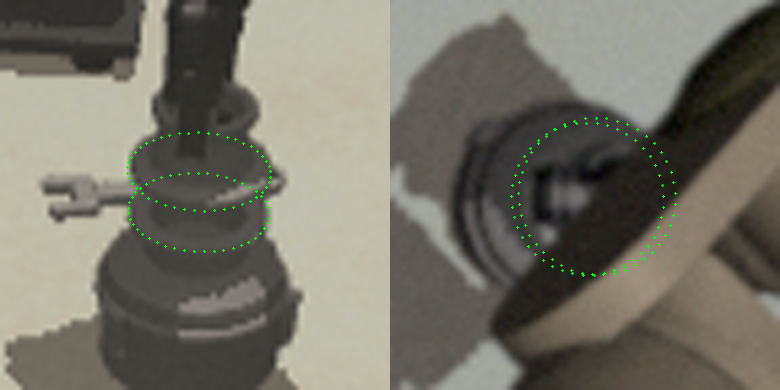

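{"api": "jog_arm", "payload": {"plan": [0, -0.07, 0, -0.05, 0.12, 0, 1, 0, 0, 0, 0, 0, 0.35, 1, 0, 0, 0, 0, 0, 0.25, 1, 0, 0, 0, 0, 0, 0.1, 1, 0, 0, 0, 0, 0, 0.04, 1, 0, 0, 0, 0, 0, 0, 1, 0, 0, 0, 0, 0, 0, 1, 0, 0, 0, 0, 0, 0, 1, 0, 0, 0, 0, 0, 0, 1, 0, 0, 0, 0, 0, 0, 1]}}

```text
time: 56.1
position: [0.4565, -0.3139, 0.1074]
ee_rot: [[1.0, 0.003, 0.001], [0.003, -1.0, 0.006], [0.001, -0.006, -1.0]]
wrist_force: [0.1, 0.3, -2.9]
opening: 0.052
```

{"api": "jog_arm", "payload": {"plan": [0, 0, 0, 0, 0, 0.04, 1, 0, 0, 0, 0, 0, 0.04, 1, 0, 0, 0, 0, 0, 0.04, 1, 0, 0, 0, 0, 0, 0.02, 1, 0, 0, 0, 0, 0, 0, 1, 0, 0, 0, 0, 0, 0, 1, 0, 0, 0, 0, 0, 0, 1, 0, 0, 0, 0, 0, 0, 1, 0, 0, 0, 0, 0, 0, 1, 0, 0, 0, 0, 0, 0, 1]}}

```text
time: 57.35
position: [0.4567, -0.314, 0.1055]
ee_rot: [[1.0, 0.003, 0.002], [0.003, -1.0, 0.004], [0.002, -0.004, -1.0]]
wrist_force: [-1.1, 1.0, 1.2]
opening: 0.0527
```

Contact (force changed sign). Releasing.

{"api": "jog_arm", "payload": {"plan": [0, 0, 0, 0, 0, 0.02, 1, 0, 0, 0, 0, 0, 0, -0.3, 0, 0, 0, 0, 0, 0, -0.5, 0, 0, 0, 0, 0, 0, -0.8, 0, 0, 0, 0, 0, 0, -0.9, 0, 0, 0, 0, 0, 0, -0.9, 0, 0, 0, 0, 0, -0.5, -0.9, 0, 0, 0, 0, 0, -1, -0.9, 0, 0, 0, 0, 0, -1, -0.9, 0, 0, 0, 0, 0, -1, -0.9]}}

```text
time: 58.6
position: [0.4562, -0.3144, 0.2145]
ee_rot: [[1.0, 0.003, 0.001], [0.003, -1.0, 0.005], [0.001, -0.005, -1.0]]
wrist_force: [0.3, -0.1, 0.0]
opening: 0.0808
```

{"api": "jog_arm", "payload": {"plan": [0, 0, 0, -1, 0.3, -0.4, -0.9, 0, 0, 0, -1, 0.7, -0.4, -0.9, 0, 0, 0, -1, 1, 0, -0.9, 0, 0, 0, -1, 1, 0, -0.9, 0, 0, 0, -1, 1, 0, -0.9, 0, 0, 0, -0.5, 1, 0, -0.9, 0, 0, 0, 0, 1, 0, -0.9, 0, 0, 0, 0, 0, 0, -0.9, 0, 0, 0, 0, 0, 0, -0.9, 0, 0, 0, 0, 0, 0, -0.9]}}

```text
time: 59.85
position: [0.2875, -0.4995, 0.2526]
ee_rot: [[1.0, 0.006, 0.01], [0.006, -1.0, -0.01], [0.01, 0.01, -1.0]]
wrist_force: [0.9, -0.4, -0.3]
opening: 0.0812
```

```bash
python3 - <<'E'
from h import *
from station import r
s=r.read_state();print(s["position"],s["wrist_force"])
S,T=r.get_image("side"),r.get_image("top")
D={"nozzle":([.6325,-.129],.140,[.006],.096,.015),"small":([.4504,.0334],.113,[.015,.0085],.073,.02),"middle":([.66,.1525],.138,[.02,.013],.098,.0275),"large":([.4567,-.314],.136,[.0275,.0205],.096,.0375)}
B=np.array([0,.0046]);out=[]
for p,b in((S,B),(T,0*B)):
  row=[]
  for n,(xy,z,R,zf,Rf) in D.items():
    xy=np.array(xy); print(n,(fit(p,xy+b,z,R,.008)[0]-b).round(4))
    c=proj(p,[*(xy+b),z-.03])[0].astype(int);h=25;S_=198/50
    im=cv2.resize(p["pixels"][c[1]-h:c[1]+h,c[0]-h:c[0]+h,::-1].copy(),(198,198),interpolation=2)
    for zz,RR in((z,R[0]),(zf,Rf)): mark(im,p,np.c_[xy+b+C[::8]*RR,np.full(23,zz)],c-h,S_)
    row.append(im)
  out.append(np.hstack(row))
cv2.imwrite("pics/final.png",np.vstack(out))
E
```

```text
[ 0.28751334 -0.49946331  0.2525577 ] [ 0.86265587 -0.39680703 -0.25589319]
nozzle [ 0.6295 -0.121 ]
small [0.4494 0.0334]
middle [0.659  0.1515]
large [ 0.4557 -0.314 ]
nozzle [ 0.6245 -0.123 ]
small [0.4484 0.0334]
middle [0.659  0.1525]
large [ 0.4547 -0.315 ]
```

The viewer limit is reached, so I'll check the nozzle numerically. The fit on its small stem-top circle is weak, so I'll use the brass stem's pixels instead.

```bash
python3 - <<'E'
from h import *
from station import r
import pickle
S,T=r.get_image("side"),r.get_image("top"); s0,t0=pickle.load(open("p0.pkl","rb"))
for n,p,p0,b in(("side",S,s0,.0046),("top",T,t0,0)):
    xy=np.array([.6325,-.129+b])
    ax=proj(p,[[*xy,.096],[*xy,.14]])
    hsv=cv2.cvtColor(p["pixels"],cv2.COLOR_RGB2HSV); c=ax.mean(0).astype(int);h=14
    m=np.zeros(hsv.shape[:2],bool);w=(slice(c[1]-h,c[1]+h),slice(c[0]-h,c[0]+h))
    m[w]=((hsv[...,0]>8)&(hsv[...,0]<28)&(hsv[...,1]>90))[w]
    y,x=np.nonzero(m);d=np.abs(x-ax[:,0].mean())<7;x,y=x[d],y[d]
    print(n,"axis",ax.round(1).tolist(),"brass n",len(x),"mean",x.mean().round(1),y.mean().round(1),"x",x.min(),x.max(),"y",y.min(),y.max())
    # residual: shift of foot/flange between before and now
    print("foot",[(z,R,(fit(p,xy,z,[R],.006)[0]-[0,b]).round(4).tolist()) for z,R in((.096,.015),(.090,.015))],"orig flange",(fit(p0,np.array([.631,-.1305+b]),.088,[.015,.0085],.006)[0]-[0,b]).round(4).tolist())
    print([(d["xy"],d["conf"]) for d in r.look_for("hose_nozzle",p)][:2])
E
```

```text
side axis [[207.9, 160.7], [206.8, 147.0]] brass n 52 mean 207.5 153.7 x 205 209 y 147 161
foot [(0.096, 0.015, [0.6315, -0.126]), (0.09, 0.015, [0.6335, -0.132])] orig flange [0.632, -0.1305]
[([282.6, 152.5], 0.61)]
top axis [[294.0, 139.9], [296.2, 136.5]] brass n 19 mean 294.7 138.6 x 293 297 y 136 141
foot [(0.096, 0.015, [0.6385, -0.123]), (0.09, 0.015, [0.6385, -0.123])] orig flange [0.631, -0.1305]
[([294.2, 143.3], 0.58), ([363.3, 208.5], 0.53)]
```

```bash
python3 -c "
from station import r
print(r.close_job(), r.read_state()['time'])"
```

```text
the job is handed in; nothing more can be done
the job is handed in; nothing more can be done
```

I took the tower apart and set all four pieces on their flanges: nozzle on the leak, small reducer on the tee, middle on the valve and large on the filter. Each was set down at 1–2 mm per row until the wrist force showed contact, then released. I handed the job in at about 60 s, with the arm clear of everything; no verdict was reported.

**Final checks:**

| Piece | Offset from flange centre | How it was checked |
|---|---|---|
| Hose nozzle | about 2 mm | Brass stem pixels match an upright, seated stem in both views, within half a pixel |
| Small reducer | about 2–3 mm | Circle fits agree in both views |
| Middle reducer | about 2–5 mm | Both views agree on the piece to 1 mm, but the valve flange itself was measured less well |
| Large reducer | about 1–2 mm | Circle fits agree in both views |

All four came into contact at the tool height expected for their flange face.

**What disagreed or failed:**
- **Side camera:** it reads about 5 mm too high in y compared with the top camera and the robot, so I corrected for that.
- **Fingertips:** they stand about 10 mm or more higher than the stated offset. My first grip on the small reducer closed on air above its rim without disturbing it, and I then gripped lower.
- **Nozzle fits:** the circle fits on the nozzle's tip and foot scattered by up to 10 mm, so I relied on the stem pixels instead.
- **Final picture:** the viewer limit had been reached, so the last check was numerical only.

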